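Dose bearing balls into two kit dishes with the one-ball spoon

ROBOT

A 6-joint arm with a two-finger parallel gripper is mounted at the origin on the work surface. World frame = base frame: x ahead of the robot, y to its left, z up, the work surface at z = 0. Lengths are in m, angles in rad, forces in N, time in s.
With the tool pointing down it reaches from about 0.325 to 0.85 m from the base axis. Payload 4.4 kg.
Tool frame: the origin (TCP) lies midway between the tips of the shut fingers; the grasp point (between the pads) lies 19 mm behind it; x points along the fingers, y is the direction in which the jaws open and shut, and the axes are right-handed (so a half turn about x gives the same grasp; the last joint's range is limited). The gripper opens to 94 mm and grips with 3 to 60 N. Pads are 16 mm wide; open, the fingers measure 119 mm over their backs; the gripper's body (75 mm by 177 mm) begins 78 mm behind the grasp point.
Start: joints at [-1.395, 0.207, 1.542, -0, 1.393, -0.15], TCP at [0.185, -0.545, 0.205] pointing down, gripper open.
Joint ranges: [-2.73, 2.73], [-0.86, 2.22], [0.23, 2.46], [-1.11, 4.25], [0.08, 2.63], [-2.82, 2.82]. Speed limits (rad/s): [2.79, 2.79, 3.14, 3.14, 3.14, 3.14].

INTERFACE

Orientations are given as a rotation vector (axis times angle).
In Python, from rig import robot, optics gives the robot as it stands. Calls block until the motion is done:
- robot.move_to(position, orientation): joint-space move of the TCP to a pose.
- robot.movel(position, ori=None, feed=0.15, threshold=None): straight line of the TCP; ori=None keeps the orientation; feed is the mean speed in m/s. With threshold (N) it stops when the force on the tool has changed by that much, and returns True; else False.
- robot.set_joints(angles): joint-space move.
- robot.gripper_to(opening, effort=None): finger opening in m; effort is the grip in N (None keeps the last); returns when the fingers have stopped.
- robot.hold(seconds).
- robot.ik(position, orientation): joint angles nearest the present ones, or None.
- robot.get_obs(): the state.
- optics.camera(name): name is "scene" or "side" or "wrist"; returns the picture (480x640x3 uint8, red, green, blue); there is no depth.
- optics.calibration(name): a dict with "fovy" (degrees; the focal length in pixels is half the picture's height over the tangent of half this angle, whatever the lens; pixels are square), "cx", "cy" (the principal point, pixels), "xyz" and "attitude" of the camera in the world. Camera axes: x right, y down, z forward; pixel columns grow to the right and rows downward; lengths in m; the calibration is good to about 2 mm. A picture is of the moment at which its call begins: read the wrist's pose just before it. calibration takes no time and is no camera call; for the wrist camera it gives the pose at the moment of the call.
A pose or a line that the arm cannot do raises robot.IKError and nothing moves.
- robot.job_done(): hands the job in, once; it reports no verdict.
The state is a dict: "t": time; "qpos": joint angles; "joint_velocities": joint speeds; "joint_efforts": joint torques, N m; "ee_pos": TCP position; "tcp_rot": TCP orientation; "contact_force": force on the tool from outside, world axes, zero at the start; "torque": the same for the moment, N m; "finger_gap": finger opening in m.
Only numpy, scipy, OpenCV 4.12 (cv2) and the standard library are available. Lean on these libraries where they do the work, as an engineer would, in place of code of your own. Each camera call takes 0.05 s, during which the arm holds its last target. There are 200 camera calls.

TASK

Using the orange-handled one-ball spoon, scoop bearing balls out of the green bin one at a time and tip one into the red dish and one into the blue dish, leaving the other two balls in the bin and the yellow dish empty. Keep the fingers off the balls, do not disturb the can, the jar or the battery, and finish by laying the spoon back in the two forks of its rest, as it lay at the start.

Things in the scene. Friction and masses are not known exactly. Their poses are not given: they have to be found in the camera images.
- spoon_grip (a point): Grip point of the loose spoon (about 110 g), on the centre line of its orange handle, a straight bar 12 x 12 mm, 120 mm long. Axes: x along the handle to the nose, y left, z up; level in the rest. The handle runs 65 mm to -x, 55 mm to +x; then a steel neck 9 mm wide slopes from (52, 0, 0) to (82, 0, -66) mm, the pocket's back. Mass centre about 20 mm to +x, 15 mm down
- spoon_pocket (a point): 10 mm above the middle of the pocket floor, at (95, 0, -62) mm from spoon_grip, same axes. The steel pocket fits one ball: inside 22 long, 23 wide; floor and 3 walls 2 mm thick, walls 14 mm high, open in front and above. It is set nose-up 8 degrees to the handle: a ball stays in with the handle level and rolls out from 20 degrees nose-down. A seated ball's centre lies within 5 mm of this point
- rest_seat (a point): Where spoon_grip lies when the spoon is in its fixed rest, 88 mm above the table; x towards the nose end, z up. Two pillars, 8 mm thick along x, 34 mm wide, at x = 43 and -51 mm, have notches 20 mm wide whose floors lie 6 mm below this point and whose cheeks, 7 mm thick, rise 16 mm above it. Base plate 8 mm thick, from x = -65 to 110 mm, 56 mm wide
- bin_low (a point): Foot of the low wall of the fixed green bin, mid-width, at floor level, 5 mm above the table. x points from the high wall to the low wall (the one farther from the robot), y left, z up. The inside runs 110 mm to -x, 60 mm to each side; walls 5 mm thick, tops 36 mm above the table, the low wall 25 mm. The black floor falls 4 degrees to the low wall (0.070 d higher at x = -d), so balls roll to it
- ball0_center (a point): Centre of loose bearing ball 0: steel, 20 mm diameter, about 33 g, slippery and free to roll. All four start in the bin, side by side along its low wall, 20 to 36 mm apart between centres.
- ball1_center (a point): Centre of loose bearing ball 1: steel, 20 mm diameter, about 33 g, slippery and free to roll. All four start in the bin, side by side along its low wall, 20 to 36 mm apart between centres.
- ball2_center (a point): Centre of loose bearing ball 2: steel, 20 mm diameter, about 33 g, slippery and free to roll. All four start in the bin, side by side along its low wall, 20 to 36 mm apart between centres.
- ball3_center (a point): Centre of loose bearing ball 3: steel, 20 mm diameter, about 33 g, slippery and free to roll. All four start in the bin, side by side along its low wall, 20 to 36 mm apart between centres.
- dish_red_in (a point): Red plastic bowl, fixed, 72 mm across its rim, 28 mm tall, wall and floor about 4 to 5 mm; the point is the centre of its inner floor. 
- dish_blue_in (a point): Blue plastic bowl, fixed, 72 mm across its rim, 28 mm tall, wall and floor about 4 to 5 mm; the point is the centre of its inner floor. 
- dish_yellow_in (a point): Yellow plastic bowl, fixed, 72 mm across its rim, 28 mm tall, wall and floor about 4 to 5 mm; the point is the centre of its inner floor. It stays empty.
- can: Loose orange spray can with a pale label, 52 mm diameter, 170 mm tall, bystander. Origin at the centre of its underside, z up.
- jar: Loose amber jar with black cap, 48 mm diameter, 70 mm tall, bystander. Origin at the centre of its underside, z up.
- battery: Loose black and red battery pack, 70 x 46 x 39 mm (x, y, z), bystander. Origin at the centre of its underside, z up.
Not all that is in view belongs to the job. What is shaped like the part that bears spoon_grip but pink or purple is not meant.

How it is judged:
By the outcome, as a careful person would: the job done as asked, in the order asked, and still so for the second after the job is handed in, with the robot touching nothing.
It also fails if it takes over 72 s, if anything falls off the work surface, if the arm or the gripper's body presses on something with over 40 N, if the wrist force passes 120 N, or if a joint passes its speed limit or range.

## Working session

There is one attempt and no reset: what is moved stays moved. The work goes in short steps, each a Python script; the robot and the scene stay as the last script left them, time stands still between calls to the robot, and variables do not carry over. Pictures are saved under pics/ and viewed, about 8 in all and at most 12, crops included, and the job is handed in when it is done.

```bash
ls; mkdir -p pics
python3 - <<'E'
from rig import robot, optics
import cv2
for n in ("scene","side","wrist"):
    c=optics.calibration(n); print(n,c)
    cv2.imwrite(f"pics/{n}0.png",optics.camera(n)[:,:,::-1])
o=robot.get_obs();print(o["t"],o["tcp_rot"],o["finger_gap"])
E
```

```text
pics
scene {'fovy': 55.19874994801821, 'cx': 323.9095883097564, 'cy': 240.186082138549, 'xyz': array([1.16564729, 0.15056585, 0.71789689]), 'attitude': array([-1.60607156, -1.93084663,  0.79384321])}
side {'fovy': 52.24558755337205, 'cx': 311.722457389061, 'cy': 243.85196399237944, 'xyz': array([0.10285202, 0.69237342, 0.76822972]), 'attitude': array([-0.73935482,  2.53900221, -1.15622957])}
wrist {'fovy': 59.85551613534147, 'cx': 322.3465114609325, 'cy': 240.06630292997602, 'xyz': array([ 0.2496584 , -0.52070273,  0.38356533]), 'attitude': array([ 2.38505233, -1.71066683, -0.21377661])}
0.15 [ 2.04523776  0.33902224 -2.04528023] 0.09397846647178226
```

View pics/scene0.png

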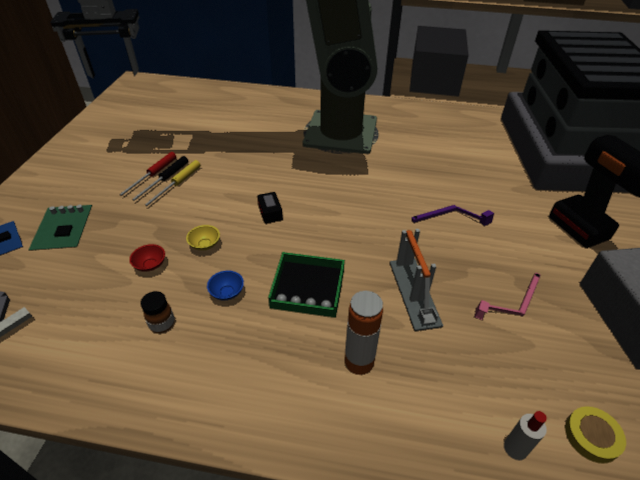

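View pics/side0.png

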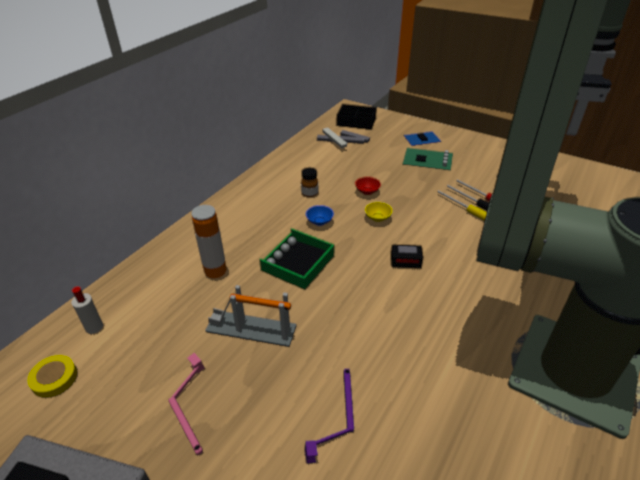

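The scene picture shows the bin at (308,284) with four balls along its low wall at about (281..326, 300), and the spoon handle from (410,232) to (427,274). The dishes are red (148,259), blue (226,287) and yellow (204,239). The can is at (363,335), the jar at (157,312) and the battery at (270,207). The side view agrees with this layout.

```bash
cat > h.py <<'E'
from rig import robot, optics
import numpy as np, cv2
from scipy.spatial.transform import Rotation as R
def K(c):
    f=240/np.tan(np.radians(c["fovy"])/2); return f,c["cx"],c["cy"]
def w(c,uv,z):
    f,cx,cy=K(c); d=R.from_rotvec(c["attitude"]).apply([(uv[0]-cx)/f,(uv[1]-cy)/f,1]); p=np.array(c["xyz"])
    return p+d*(z-p[2])/d[2]
def px(c,p):
    f,cx,cy=K(c); q=R.from_rotvec(c["attitude"]).inv().apply(np.array(p)-c["xyz"]); return np.array([cx+f*q[0]/q[2],cy+f*q[1]/q[2]])
def tri(c1,u1,c2,u2):
    from scipy.optimize import least_squares
    s=least_squares(lambda p:np.r_[px(c1,p)-u1,px(c2,p)-u2],[.5,0,.05]); return s.x,np.abs(s.fun).max()
def ori(xdir,ydir):
    x=np.array(xdir,float);x/=np.linalg.norm(x);y=np.array(ydir,float);y-=x*(x@y);y/=np.linalg.norm(y)
    return R.from_matrix(np.c_[x,y,np.cross(x,y)]).as_rotvec()
E
python3 - <<'E'
from h import *
np.set_printoptions(precision=4,suppress=True)
c=optics.calibration("scene")
for n,uv,z in [("binBL",(283,255),.036),("binBR",(345,258),.036),("binFR",(337,313),.025),("binFL",(271,305),.025),("hback",(410,232),.094),("hfront",(427,274),.094),("red",(148,259),.02),("blue",(226,287),.02),("yel",(204,239),.02),("can",(361,368),0),("jar",(159,325),0),("bat",(270,210),.02)]:
    print(n,w(c,uv,z))
o=robot.get_obs(); print(R.from_rotvec(o["tcp_rot"]).as_matrix())
T=R.from_rotvec(o["tcp_rot"]); cw=optics.calibration("wrist"); print(T.inv().apply(cw["xyz"]-o["ee_pos"]),(T.inv()*R.from_rotvec(cw["attitude"])).as_matrix())
for x,y in((.5,0),(.45,-.08),(.5,.1),(.45,.1)):
  for zz in(.3,.4): print(x,y,zz,robot.ik([x,y,zz],ori([0,0,-1],[0,1,0])),robot.ik([x,y,zz],ori([0,0,-1],[0,-1,0])))
E
```

```text
binBL [ 0.5447 -0.0378  0.036 ]
binBR [0.5292 0.0878 0.036 ]
binFR [0.6595 0.0925 0.025 ]
binFL [ 0.6643 -0.032   0.025 ]
hback [0.4897 0.209  0.094 ]
hfront [0.5945 0.2443 0.094 ]
red [ 0.5935 -0.3125  0.02  ]
blue [ 0.6347 -0.1308  0.02  ]
yel [ 0.516  -0.2207  0.02  ]
can [0.749  0.1497 0.    ]
jar [ 0.7299 -0.2314 -0.    ]
bat [ 0.3968 -0.1059  0.02  ]
[[-0.0003  0.321  -0.9471]
 [ 0.0017 -0.9471 -0.321 ]
 [-1.     -0.0017 -0.0003]]
[-0.1791 -0.0013 -0.0692] [[-0.0001 -0.2439  0.9698]
 [ 1.     -0.0007 -0.    ]
 [ 0.0007  0.9698  0.2439]]
0.5 0 0.3 [-0.1733 -0.0149  1.5891  0.      1.5674 -1.7441] [-0.1733 -0.0149  1.5891 -0.      1.5674  1.3975]
0.5 0 0.4 [-0.1733 -0.0348  1.4108  0.      1.7656 -1.7441] [-0.1733 -0.0348  1.4108 -0.      1.7656  1.3975]
0.45 -0.08 0.3 [-0.3657 -0.1122  1.6808  0.      1.573  -1.9365] [-0.3657 -0.1122  1.6808 -0.      1.573   1.2051]
0.45 -0.08 0.4 [-0.3657 -0.1311  1.4999  0.      1.7728 -1.9365] [-0.3657 -0.1311  1.4999 -0.      1.7728  1.2051]
0.5 0.1 0.3 [ 0.0275  0.0072  1.5671 -0.      1.5673 -1.5433] [ 0.0275  0.0072  1.5671 -0.      1.5673  1.5983]
0.5 0.1 0.4 [ 0.0275 -0.0128  1.3892 -0.      1.7652 -1.5433] [ 0.0275 -0.0128  1.3892 -0.      1.7652  1.5983]
0.45 0.1 0.3 [ 0.0306 -0.1032  1.6727 -0.      1.5721 -1.5402] [ 0.0306 -0.1032  1.6727 -0.      1.5721  1.6014]
0.45 0.1 0.4 [ 0.0306 -0.1222  1.4921 -0.      1.7718 -1.5402] [ 0.0306 -0.1222  1.4921 -0.      1.7718  1.6014]
```

Run:
```python
from h import *
np.set_printoptions(precision=4,suppress=True)
robot.move_to([.49,-.03,.33],ori([0,0,-1],[0,-1,0]))
c=optics.calibration("wrist"); im=optics.camera("wrist")[:,:,::-1]
import pickle; pickle.dump(c,open("c1.pkl","wb")); cv2.imwrite("pics/w1.png",im)
print(robot.get_obs()["t"],c["xyz"])
for p in [(.6,.03,.02),(.54,.227,.09),(.59,-.31,.02),(.516,-.22,.02)]: print(px(c,p))
```

```text
2.3833 [ 0.5589 -0.0299  0.5088]
[268.4252  97.0202]
[ 61.6329 155.2493]
[572.7047 105.9036]
[485.9888 172.8066]
```

View pics/w1.png

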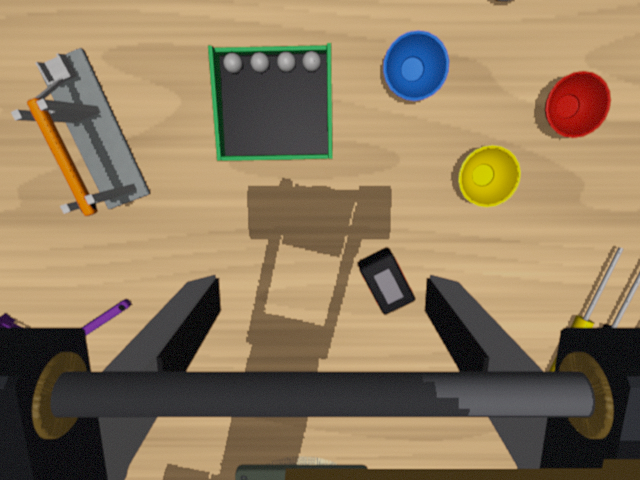

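The wrist picture shows the rest with its pillars at (60,105) and (110,195). The orange handle runs from (35,103) to (90,212), and the pocket is at (58,68). The balls are at (232,62), (259,61), (286,61) and (311,61). The dish floors are at about blue (412,69), red (567,106) and yellow (484,175).

Run:
```python
import cv2,numpy as np
im=cv2.imread("pics/w1.png"); s=2.7
p=np.hstack([im[30:225,0:155],im[30:225,200:340]])
p=cv2.resize(p,None,fx=s,fy=s,interpolation=cv2.INTER_CUBIC)
p=np.clip(p.astype(float)*1.3,0,255).astype(np.uint8)
cv2.imwrite("pics/w1c.png",p)
```

```text
(no output)
```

View pics/w1c.png

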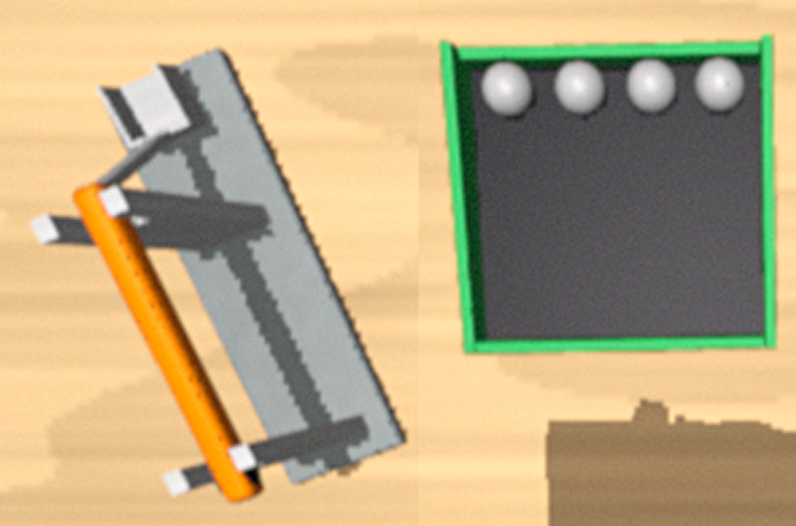

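Run:
```python
from h import *
import pickle
np.set_printoptions(precision=4,suppress=True)
c=pickle.load(open("c1.pkl","rb"))
L=lambda p:(p[0]/2.7,30+p[1]/2.7); Q=lambda p:(200+(p[0]-418.5)/2.7,30+p[1]/2.7)
f=w(c,L((80,215.5)),.104); r=w(c,L((210.5,469)),.104)
d=f-r; n=np.linalg.norm(d); u=d/n; print("rest",f,r,"len(.094)",n,"yaw",np.degrees(np.arctan2(u[1],u[0])),"seat",r+u*.051*n/.094)
print("cheek spacing",np.linalg.norm(w(c,L((45,230)),.104)-w(c,L((115,201)),.104)))
hb=w(c,L((242,492)),.092);hf=w(c,L((88,188)),.092);d=hf-hb;print("handle",hb,hf,np.linalg.norm(d),np.degrees(np.arctan2(d[1],d[0])), "grip",hb+d*65/120)
B=np.array([w(c,Q(p),.0155) for p in [(507,88),(579,86),(651,84),(719,83)]]);print("balls",B,np.diff(B[:,1]))
for n,p,z in [("NL",(467,351),.036),("NR",(775,347),.036),("FLo",(445,45),.036),("FRo",(772,39),.036),("FLlow",(457,47),.025),("FRlow",(762,43),.025)]: print(n,w(c,Q(p),z))
im=cv2.imread("pics/w1.png")
for n,p in [("blue",(412,69)),("red",(567,106)),("yel",(484,175))]: print(n,w(c,p,.005))
for n,p in [("blue",(415.5,66)),("red",(577.5,104)),("yel",(489,176))]: print(n,"rim",w(c,p,.026))
print("jar",w(c,(502,0),.07))
cs=optics.calibration("scene"); print("scene check px grip/pocket/ball0/ball3", [px(cs,p) for p in B[[0,3]]])
```

```text
rest [0.582  0.2417 0.104 ] [0.494  0.2096 0.104 ] len(.094) 0.09366954938599739 yaw 20.05061734781601 seat [0.5418 0.227  0.104 ]
cheek spacing 0.027408696575882102
handle [0.4834 0.2061 0.092 ] [0.592  0.2454 0.092 ] 0.1154432108188599 19.856977816180812 grip [0.5422 0.2274 0.092 ]
balls [[ 0.6365  0.0686  0.0155]
 [ 0.6372  0.0392  0.0155]
 [ 0.6379  0.0098  0.0155]
 [ 0.6382 -0.0179  0.0155]] [-0.0294 -0.0294 -0.0277]
NL [0.5321 0.0865 0.036 ]
NR [ 0.5335 -0.0407  0.036 ]
FLo [0.6488 0.0877 0.036 ]
FRo [ 0.6507 -0.0391  0.036 ]
FLlow [0.6502 0.0858 0.025 ]
FRlow [ 0.6514 -0.0353  0.025 ]
blue [ 0.631  -0.1313  0.005 ]
red [ 0.5909 -0.312   0.005 ]
yel [ 0.5121 -0.2237  0.005 ]
blue rim [ 0.631  -0.1307  0.026 ]
red rim [ 0.5916 -0.3116  0.026 ]
yel rim [ 0.5129 -0.2215  0.026 ]
jar [ 0.6827 -0.2004  0.07  ]
scene check px grip/pocket/ball0/ball3 [array([326.3947, 304.4052]), array([281.962 , 298.4017])]
```

```bash
cat >> h.py <<'E'
SEAT=np.array([.542,.2272,.088]); SY=np.radians(20)
POC=np.array([.095,0,-.062])
np.set_printoptions(precision=4,suppress=True)
def spoonR(yaw,pitch): return R.from_euler("ZY",[yaw,pitch])   # pitch>0 nose-down
def pose_g(grip,yaw,pitch):
    S=spoonR(yaw,pitch).as_matrix()
    return np.array(grip)-.019*S[:,2], ori(-S[:,2],-S[:,1])
def pose_p(poc,yaw,pitch,off=POC):
    return pose_g(np.array(poc)-spoonR(yaw,pitch).apply(off),yaw,pitch)
E
python3 - <<'E'
from h import *
p,o=pose_g(SEAT+[0,0,.09],SY,0); robot.move_to(p,o)
p,o=pose_g(SEAT,SY,0); print(robot.movel(p,o,feed=.12,threshold=8))
print(robot.get_obs()["contact_force"])
robot.gripper_to(.005,60); s=robot.get_obs(); print(s["finger_gap"],s["contact_force"],s["t"])
robot.movel(p+[0,0,.09],feed=.12); robot.hold(.2)
s=robot.get_obs(); print(s["finger_gap"],s["contact_force"],s["torque"],s["t"],s["ee_pos"]-p)
c=optics.calibration("wrist"); im=optics.camera("wrist")[:,:,::-1]; cv2.imwrite("pics/w2.png",im)
g=SEAT+[0,0,.09]
for n,q in [("floor mid",[.095+.01*np.sin(np.radians(8))*1,0,-.072]),("nose",[.095+.011,0,-.0705]),("end",[.055,0,.006])]: print(n,px(c,g+spoonR(SY,0).apply(q)))
E
```

```text
False
[0.8708 0.464  0.1169]
0.011464981582351935 [-0.2626  0.5622 -1.0296] 5.7083
0.011553087711880204 [ 0.2792  0.0337 -1.179 ] [0.0078 0.032  0.0033] 6.8083 [-0.0007 -0.0002  0.0888]
floor mid [325.0279  79.7018]
nose [325.0633  59.3276]
end [326.2555 173.7038]
```

View pics/w2.png

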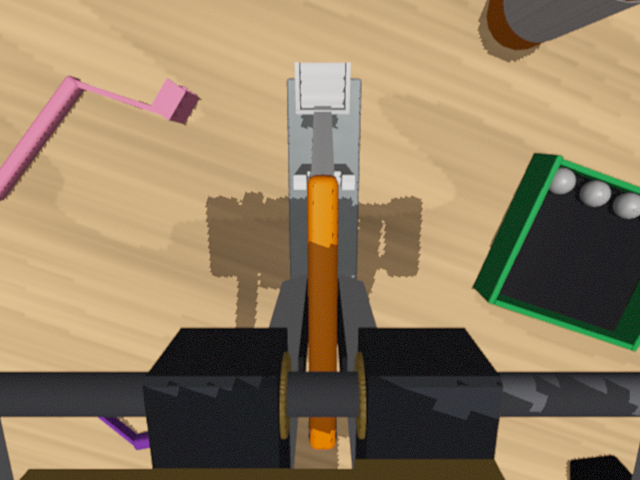

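The spoon is held on its centre line, with its handle end at (322,176) and pocket nose at (322,63). Both are within about 1–3 mm of prediction. Next I scoop ball 2, which has clear neighbours.

```bash
cat >> h.py <<'E'
BY=np.radians(1.0); D=np.radians
def scoop(b,pit=13.,start=.042):
    ex=np.array([np.cos(BY),np.sin(BY),0]); b=np.array([b[0],b[1],0])
    P=D(pit); d0=.010+start
    pc=b-ex*start; pc[2]=.005+.07*d0+.0125
    p,o=pose_p(pc+[0,0,.08],BY,P); robot.move_to(p,o)
    p,o=pose_p(pc+[0,0,.012],BY,P); robot.movel(p,o,feed=.15); robot.hold(.15)
    s=robot.get_obs(); sag=s["ee_pos"]-p; f0=s["contact_force"]
    t=robot.movel(p-[0,0,.020],feed=.02,threshold=2.5); s=robot.get_obs()
    print("touch",t,"sag",sag,"pocket z err",s["ee_pos"][2]-sag[2]-(p[2]-.012),"dF",s["contact_force"]-f0)
    q=s["ee_pos"]-sag; q[:2]=p[:2]; q[2]+=.0006
    robot.movel(q,feed=.03); robot.hold(.1); f0=robot.get_obs()["contact_force"]
    L=start+.006; e=ex*L-np.array([0,0,.07*L])
    t=robot.movel(q+e,feed=.04,threshold=6); s=robot.get_obs()
    print("slide",t,"went",(s["ee_pos"]-sag-q)@ex,"of expected",start-.001,"dF",s["contact_force"]-f0,s["t"])
    return s["ee_pos"]-sag
E
python3 - <<'E'
from h import *
scoop((.6379,.0098))
c=optics.calibration("wrist"); im=optics.camera("wrist")[:,:,::-1]; cv2.imwrite("pics/w3.png",im)
cv2.imwrite("pics/w3c.png",cv2.resize(im[20:220,180:460],None,fx=2.5,fy=2.5,interpolation=2))
E
```

```text
touch True sag [0.0013 0.0001 0.0014] pocket z err -0.003065643120774675 dF [0.9975 0.5769 4.6838]
slide True went 0.03968949772315902 of expected 0.041 dF [ 1.128   0.8394 -1.9522] 10.4917
```

View pics/w3c.png

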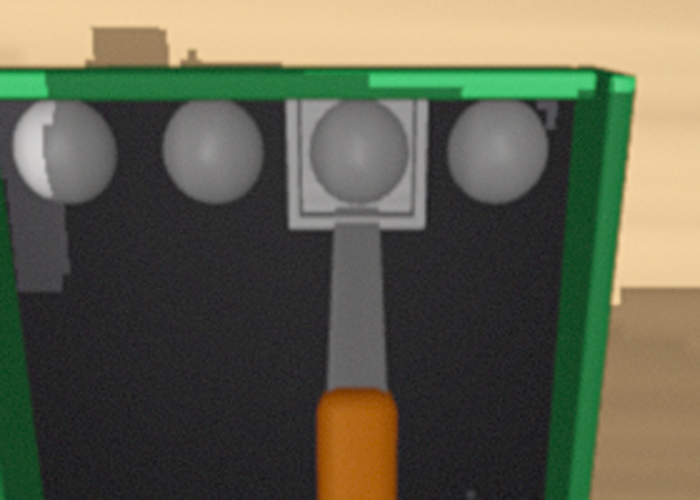

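The ball sits centred in the pocket, at crop (358,150), and its neighbours are clear. Next I tilt and lift.

```bash
cat >> h.py <<'E'
def lift(pit=13.):
    s=robot.get_obs(); g=s["ee_pos"]+.019*spoonR(BY,D(pit)).as_matrix()[:,2]; pc=g+spoonR(BY,D(pit)).apply(POC)
    for a,dx,dz in((4,-.001,.004),(-6,-.003,.009)):
        p,o=pose_p(pc+[dx,0,dz],BY,D(a)); robot.movel(p,o,feed=.03)
    p,o=pose_p(pc+[-.003,0,.085],BY,D(-6)); robot.movel(p,o,feed=.1)
    robot.hold(.2); s=robot.get_obs(); print("lifted",s["contact_force"],s["t"]); return s
E
python3 - <<'E'
from h import *
lift()
c=optics.calibration("wrist"); im=optics.camera("wrist")[:,:,::-1]; cv2.imwrite("pics/w4.png",im)
for uv in [(.6310,-.131,.03),(.591,-.312,.03)]:
  for yaw in (0,-10,-20,-30):
    print(yaw,[robot.ik(*pose_p(np.array(uv)+[0,0,.05],D(yaw),D(a))) is not None for a in(-6,20,30,40,50)])
E
```

```text
lifted [-0.3087  0.7451 -1.7353] 12.8917
0 [True, True, True, True, True]
-10 [True, True, True, True, True]
-20 [True, True, True, True, True]
-30 [True, True, True, True, True]
0 [True, True, True, True, True]
-10 [True, True, True, True, True]
-20 [True, True, True, True, True]
-30 [True, True, True, True, True]
```

View pics/w4.png

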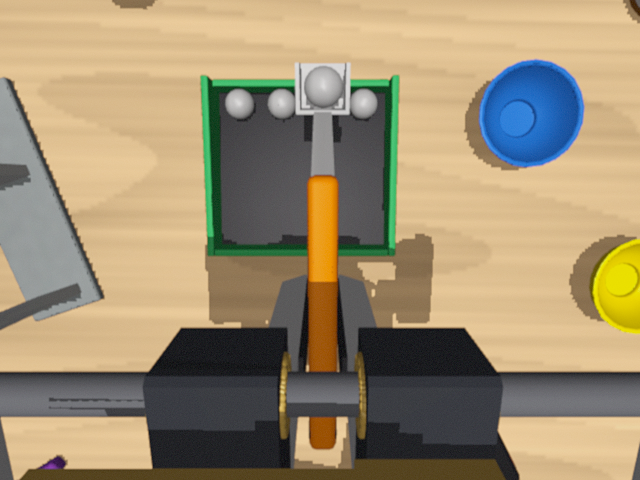

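The picture shows the ball in the pocket at (323,87) and three balls left in the bin. Next is the red dish.

```bash
cat >> h.py <<'E'
def tip(dish,yaw):
    h=np.array([np.cos(yaw),np.sin(yaw),0]); b=np.array([dish[0],dish[1],0])-h*.008
    p,o=pose_p(b+[0,0,.105],yaw,D(-6)); robot.movel(p,o,feed=.15)
    p,o=pose_p(b+[0,0,.050],yaw,D(-6)); robot.movel(p,o,feed=.08)
    p,o=pose_p(b+[0,0,.050],yaw,D(40)); robot.movel(p,o,feed=.06); robot.hold(.4)
    p,o=pose_p(b+[0,0,.11]-h*.01,yaw,D(15)); robot.movel(p,o,feed=.12); robot.hold(.1)
    s=robot.get_obs(); print("tipped",s["contact_force"],s["t"])
E
python3 - <<'E'
from h import *
tip((.591,-.312),D(-25))
c=optics.calibration("wrist"); im=optics.camera("wrist")[:,:,::-1]; cv2.imwrite("pics/w5.png",im)
E
```

```text
tipped [ 0.7544 -0.1902 -1.848 ] 18.4
```

View pics/w5.png

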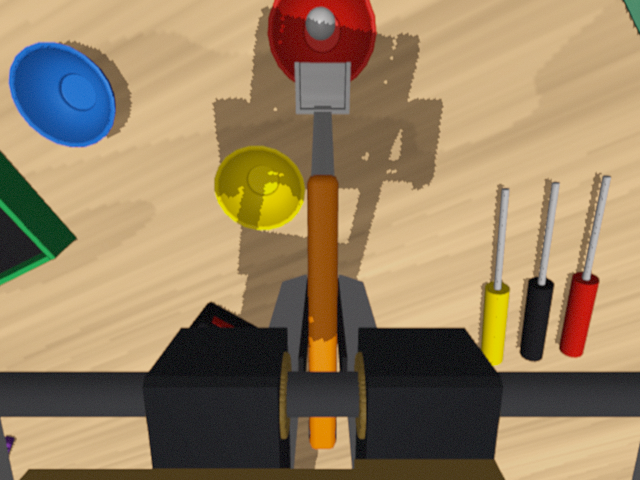

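The ball rests in the red dish at (320,24) and the pocket is empty. Next is ball 1.

Run:
```python
from h import *
scoop((.6372,.0392)); lift()
im=optics.camera("wrist")[:,:,::-1]; cv2.imwrite("pics/w6.png",im)
```

```text
touch True sag [ 0.0014 -0.0003  0.0014] pocket z err -0.0030842714785991737 dF [-0.8939  1.0113  3.6221]
slide True went 0.039828089101207255 of expected 0.041 dF [ 0.9358  0.6409 -2.5113] 22.3917
lifted [-1.1346  0.2155 -1.2513] 24.7417
```

View pics/w6.png

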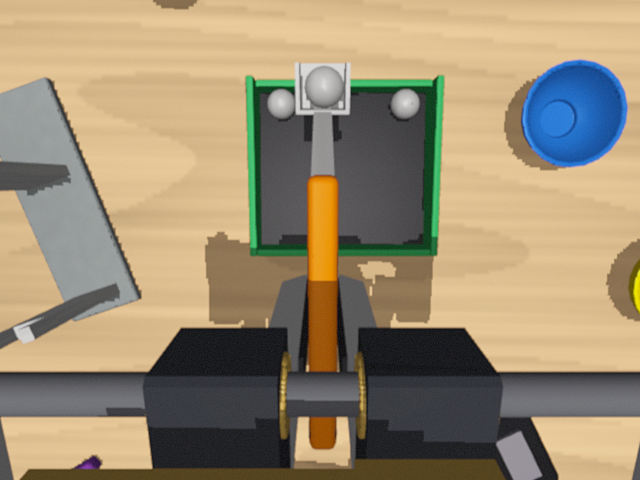

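The second ball is in the pocket at (323,86) and two remain in the bin. Next is the blue dish, then moving above the rest.

Run:
```python
from h import *
tip((.631,-.131),D(-11))
im=optics.camera("wrist")[:,:,::-1]; 
p,o=pose_g(SEAT+[0,0,.10],SY,0); robot.move_to(p,o); robot.hold(.3)
s=robot.get_obs(); print("dev",s["ee_pos"]-p,s["t"])
i2=optics.camera("scene")[:,:,::-1]; i3=optics.camera("wrist")[:,:,::-1]
def cr(a,s): return cv2.resize(a,s,interpolation=2)
cv2.imwrite("pics/m7.png",np.vstack([np.hstack([cr(im[0:240,160:480],(400,300)),cr(i3[40:280,160:480],(400,300))]),cr(i2[180:340,100:500],(800,300))[:, :800]]))
```

```text
tipped [-1.1151 -0.397  -1.5768] 29.3917
dev [ 0.0004 -0.0009 -0.    ] 31.025
```

View pics/m7.png

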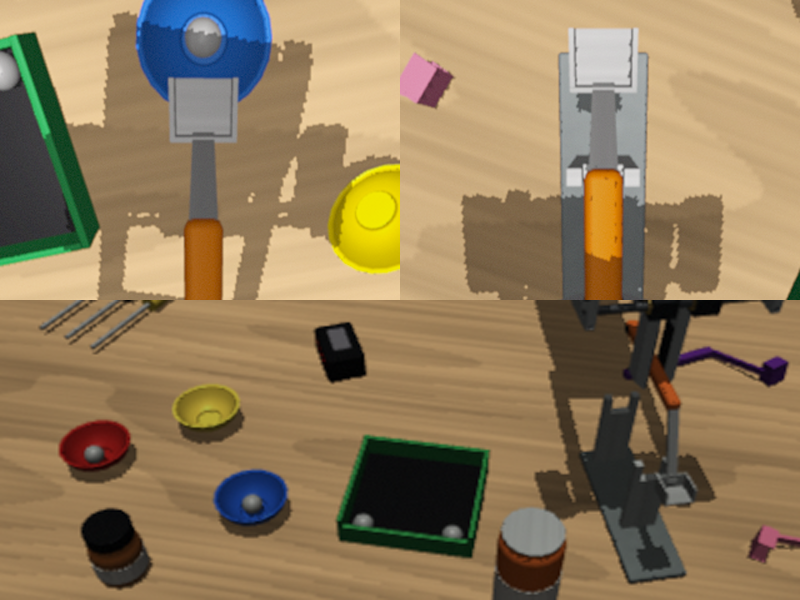

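Both target dishes hold a ball, two balls remain in the bin, and the yellow dish is empty. The spoon is aligned above its rest, so I lay it back.

Run:
```python
from h import *
p,o=pose_g(SEAT+[0,0,.012],SY,0); print(robot.movel(p,o,feed=.1,threshold=10)); robot.hold(.2)
p,o=pose_g(SEAT-[0,0,.003],SY,0); print(robot.movel(p,o,feed=.02,threshold=3))
s=robot.get_obs(); print("dev from seat",s["ee_pos"]-p-[0,0,.003],s["contact_force"])
robot.gripper_to(.03,10); robot.gripper_to(.094); robot.hold(.2)
p=robot.get_obs()["ee_pos"]; robot.movel(p+[0,0,.11],feed=.12)
p,o=pose_g(SEAT+[-.06,-.02,.17],SY,0); robot.move_to(p,o); robot.hold(.5)
s=robot.get_obs(); print(s["t"],s["contact_force"],s["finger_gap"])
i1=optics.camera("side")[:,:,::-1];i2=optics.camera("scene")[:,:,::-1]; i3=optics.camera("wrist")[:,:,::-1]
cv2.imwrite("pics/m8.png",np.vstack([np.hstack([cv2.resize(i3[0:240,160:480],(400,300)),cv2.resize(i1[180:360,180:420],(400,300))]),cv2.resize(i2[180:390,100:500],(570,300))@np.eye(3,dtype=np.uint8) if 0 else np.hstack([cv2.resize(i2[180:390,100:500],(570,300)),np.zeros((300,230,3),np.uint8)])]))
```

```text
False
True
dev from seat [-0.0002 -0.     -0.    ] [-0.6867 -0.7915  4.1341]
36.7417 [0.1842 0.3463 0.0026] 0.09394019038678256
```

View pics/m8.png

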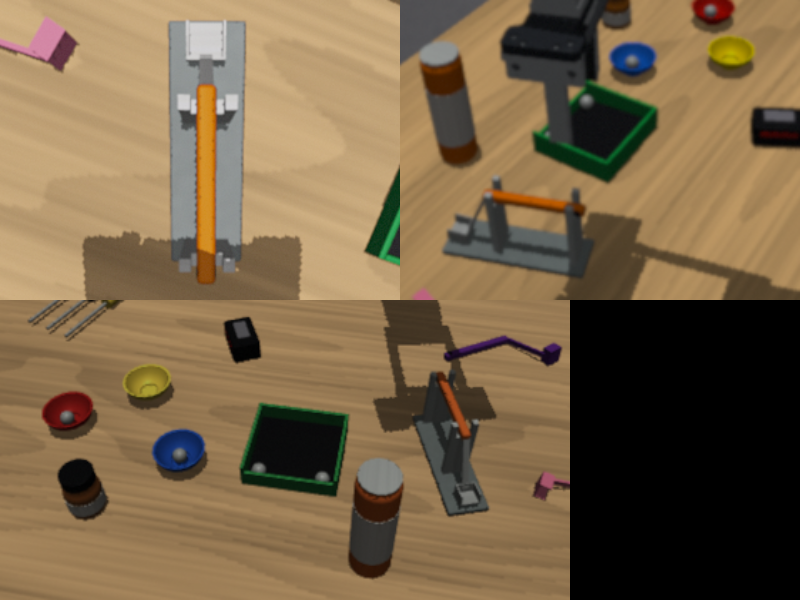

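The spoon lies in both forks as it did at the start, the balls are where they should be, and the bystanders look unmoved.

```bash
python3 -c "
from rig import robot
robot.job_done()"
```

```text
the job is handed in; nothing more can be done
```

I scooped two balls out of the bin with the orange spoon, tipped one into the red dish and one into the blue, and laid the spoon back in its rest. The job took about 37 s of robot time.

**Last checks:** The final pictures show:
- one ball each in red and blue, yellow empty, and two balls left in the bin;
- the handle level in both forks, with the gripper open and clear;
- the can, jar and battery where they were at the start.

The spoon was set down within 0.3 mm of the grasp pose. The largest force I read was about 5 N.

**One disagreement:** In both scoops the pocket touched the bin floor about 3 mm lower than I had calculated. It was the same both times, so I went by touch rather than the calculated height, and it caused no trouble.

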